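Hook the round weight out of the deep box

TASK

Take the hook picker from its stand and use it to fish the round weight by its wire bail out of the deep two-bay box; do not touch the weight with the gripper. Stand the weight upright in the shallow tray, unhook it, and hang the picker back in the fork of its stand. Leave the square weight in its bay.

Things in the scene. Friction and masses are not known exactly. Their poses are not given: they have to be found in the camera images.
- picker: Upright steel rod, 6 mm thick, with a J hook below and a pale wooden handle on top; 120 g. Origin: on the rod axis at the hook's lowest point; z up the rod, hook bends to +x. Handle z 105-162 mm, 24 mm (x) by 16 mm (y; grip across y). Flange under it 36 mm (x) by 56 mm (y), z 100-105 mm. Starts hanging upright by the flange on the stand's arms, loose, origin 25 mm above the table.
- hook_mouth (a point): On the picker, the middle of the hook's mouth at its inner bottom: x = 9, z = 6 mm in the picker's frame. The mouth opens upward, from x = 3 mm (rod) to 15 mm; the 6 mm thick tip has its outer side at x = 21 mm and its top at z = 19 mm.
- stand: Fixed wooden stand. Origin on the table under the slot's middle, z up. Two arms along x (-36 to 36 mm), 12 mm thick, tops at z = 125 mm, from y = 13 out to 43 mm each side, leave a 26 mm slot open to -x; back wall face at x = 35 mm, base top z = 12 mm. The picker hangs with its rod near x = y = 0, its origin at z = 25 mm; rod and hook pass the slot straight up and down.
- deep_box: Fixed open-topped aluminium box, 98 mm (x) by 164 mm (y), 120 mm high, walls and floor 4 mm; a middle wall parts it into two bays, each 90 mm (x) by 76 mm (y) inside, centred at y = +40 and -40 mm. Origin at the centre of its underside, z up. One weight stands near the middle of each bay.
- round_weight: The wanted one: round dark steel disc, 44 mm across, 20 mm high, about 180 g, with a fixed upright 4 mm wire bail. Origin at the centre of the underside, z up. The bail lies at x = 0: legs at y = +-16 mm up to z = 50 mm, then rising like a roof to the middle. In either bay, its x axis within 6 degrees of the box's x axis.
- bail_top (a point): On the round weight, the underside of the bail's wire at its highest point: x = 0, y = 0, z = 58 mm in the weight's frame (the wire's top is at 62 mm).
- square_weight: Bystander: square dark steel weight, 42 x 42 mm, 20 mm high, with the same bail, in the other bay. Origin at the centre of the underside.
- tray: Fixed shallow open grey plastic tray, 150 mm (x) by 130 mm (y) by 22 mm high, walls and floor 4 mm. Origin at the centre of the underside, z up.
Mind the look-alikes: they are no part of the job. What is shaped like the stand but green is not meant.

How it is judged:
By the outcome, as a careful person would: the job done as asked, in the order asked, and still so for the second after the job is handed in, with the robot touching nothing.
It also fails if it takes over 58 s, if anything falls off the work surface, if the arm or the gripper's body presses on something with over 40 N, if the wrist force passes 120 N, or if a joint passes its speed limit or range.

ROBOT

A 6-joint arm with a two-finger parallel gripper is mounted at the origin on a cart in front of the work surface, level with it; the furniture and walls round the work are solid. World frame = base frame: x ahead of the robot, y to its left, z up, the work surface at z = 0. Lengths are in m, angles in rad, forces in N, time in s.
With the tool pointing down it reaches from about 0.325 to 0.85 m from the base axis. Payload 15.5 kg.
Tool frame: the origin (TCP) lies at the very end of the fingers, on their centre line; the grasp point (between the pads) lies 19 mm behind it (ctrl.hold_point_z is the distance from the TCP to the grasp point, in m); z points along the fingers, y is the line along which they close (so a half turn about z gives the same grasp; the last joint's range is limited). The gripper opens to 91 mm and grips with 3 to 60 N. Pads are 32 mm wide; open, the fingers measure 118 mm over their backs; the gripper's body (76 mm by 178 mm) begins 60 mm behind the grasp point.
Start: joints at [-1.308, 0.494, 1.345, -0, 1.302, -0.096], TCP at [0.219, -0.585, 0.214] pointing down, gripper open.
Joint ranges: [-2.91, 2.91], [-0.82, 2.16], [0.22, 2.67], [-1.22, 4.37], [0.12, 2.79], [-3.08, 3.08]. Speed limits (rad/s): [1.89, 1.89, 2.57, 3.01, 3.01, 3.01].

INTERFACE

Orientations are given as a rotation vector (axis times angle).
In Python, from cell import ctrl gives the robot as it stands.
- The arm moves only by the tool carry_out, never from a script. Its argument "series" is a list that holds one entry, the list of rows, each a list of 7 numbers: the shift along the tool's x, y, z in m, then the turn, a rotation vector about the tool's x, y, z in degrees, then the closure in counts, from 0 (fully open) to 255 (shut). A call has 1 to 8 rows; each row shifts and turns the commanded pose from where the row before left it, along the tool's axes as they then stand; what a row does not reach is not made up. A row lasts 1/12 s, in which the tool goes at most 41.7 mm and 7.16 degrees, less where a joint would pass 70% of its speed; a pose out of reach is approached as far as the arm can. A call with a gripper value outside its range is refused whole. The fingers move at their own pace and stop on an object; "newtons" is the grip in N (left out, the last holds). Time passes only in rows, so rows that do not move let the fingers close. It gives the time, the measured TCP pose, the force, the opening and the grip force at its end, in the units of the state.
- ctrl.state(): the state, without advancing time (a new reading comes with each control period).
- ctrl.get_image(name): name is "scene" or "side" or "wrist"; returns a dict with "image" (400x640x3 uint8, red, green, blue), "camera_matrix" (3x3 intrinsics, pixels), "R" (3x3) and "t" (3): a world point X has camera coordinates R X + t; the wrist camera has in their place "tool_from_camera" (4x4, takes a point from camera to tool coordinates, whose origin is the TCP and whose axes are the flange's). Camera axes: x right, y down, z forward; pixel columns grow to the right and rows downward; lengths in m; the calibration is good to about 2 mm. A picture is of the moment at which its call begins: read the wrist's pose just before it. There is no depth.
- ctrl.finish_job(): hands the job in; it is judged then, once.
The state is a dict: "time": time; "joint_pos": joint angles; "qvel": joint speeds; "joint_torque": joint torques, N m; "eef_pos": TCP position; "tcp_rot": TCP orientation; "contact_force": force on the tool from outside, world axes, zero at the start; "wrist_torque": the same for the moment, N m; "width": finger opening in m; "finger_force": force on a finger pad.
Only numpy, scipy, OpenCV 4.12 (cv2) and the standard library are available. Lean on these libraries where they do the work, as an engineer would, in place of code of your own. Each camera call takes 0.05 s, during which the arm holds its last target. There are 200 camera calls.

## Working session

There is one attempt and no reset: what is moved stays moved. The work goes in short steps, Python scripts to look and compute and a tool call to move; the robot and the scene stay as the last step left them, time stands still between calls to the robot, and variables do not carry over. Pictures are saved under pics/ and viewed, at most 10 in all, crops included, and the job is handed in when it is done.

Besides the shell and the picture viewer there is one more tool, called after ">>>" by a JSON object that holds its "name" and its "arguments". carry_out: Moves the arm, as the interface text tells. Its arguments: {"type":"object","properties":{"series":{"type":"array"},"newtons":{"type":"number"}},"required":["series"]}

```bash
mkdir -p pics
python3 - <<'E'
from cell import ctrl
import cv2,pickle,numpy as np
d={}
s=ctrl.state(); print({k:np.round(v,4).tolist() for k,v in s.items()}, ctrl.hold_point_z)
for n in("scene","side"):
    r=ctrl.get_image(n); d[n]=r
    cv2.imwrite(f"pics/{n}0.png",r["image"][:,:,::-1])
    print(n,r["camera_matrix"].tolist(),(-np.array(r["R"]).T@r["t"]).round(3),np.round(r["R"],3).tolist())
d['state']=s
pickle.dump(d,open("d0.pkl","wb"))
E
```

```text
{'time': 0.0, 'joint_pos': [-1.3085, 0.4942, 1.3462, -0.0, 1.3025, -0.0955], 'qvel': [-0.001, -0.0014, -0.001, -0.0009, -0.0002, -0.0011], 'joint_torque': [-0.005, -87.8831, -38.1858, 0.0704, 0.0532, -0.0], 'eef_pos': [0.2188, -0.585, 0.2133], 'tcp_rot': [-3.0902, -0.5588, 0.0002], 'contact_force': [-0.703, -0.0211, 0.2989], 'wrist_torque': [0.022, -0.0091, -0.0042], 'finger_force': 0.0, 'width': 0.0917} 0.0188
scene [[434.8841430478882, 0.0, 314.85618981306055], [0.0, 434.8841430478882, 196.20361100050567], [0.0, 0.0, 1.0]] [0.295 0.501 0.773] [[-0.882, -0.471, -0.004], [-0.367, 0.693, -0.621], [0.295, -0.547, -0.784]]
side [[373.7343924173023, 0.0, 315.97322415059836], [0.0, 373.7343924173023, 191.5561286838209], [0.0, 0.0, 1.0]] [ 0.508 -0.756  0.747] [[0.993, -0.119, -0.012], [-0.088, -0.653, -0.752], [0.082, 0.748, -0.659]]
```

View pics/scene0.png

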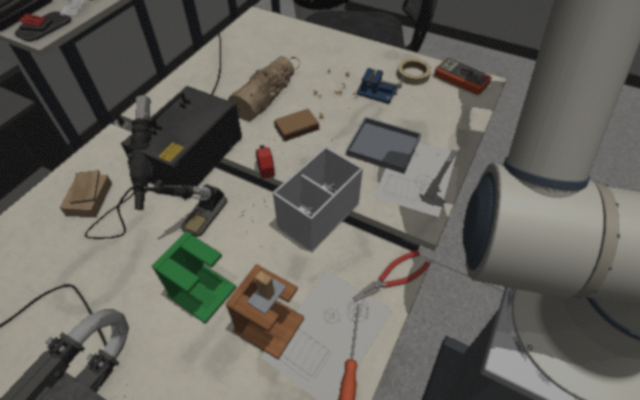

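View pics/side0.png

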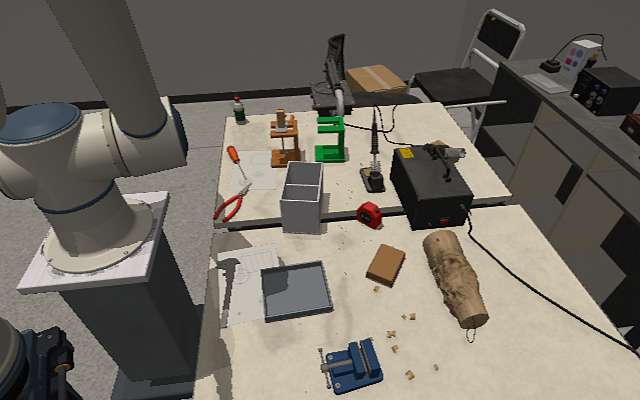

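The scene view shows the brown stand with the picker at about (265,300), the green look-alike stand at (195,275), the two-bay box at (318,195) and the tray at (383,145). In the side view the brown stand is at (285,140), the green one at (330,138), the box at (302,198) and the tray at (297,290). The only thing that could be taken for the stand is the green one. I choose the brown one, with the pale handle at scene (265,280).

```bash
python3 - <<'E'
import cv2,pickle,numpy as np
d=pickle.load(open("d0.pkl","rb"))
a=d["scene"]["image"][150:360,220:430,::-1]; b=d["side"]["image"][100:330,200:400,::-1]
a=cv2.resize(a,None,fx=2,fy=2,interpolation=cv2.INTER_CUBIC); b=cv2.resize(b,None,fx=1.9,fy=1.9,interpolation=cv2.INTER_CUBIC)
H=max(a.shape[0],b.shape[0]); c=np.zeros((H,a.shape[1]+b.shape[1],3),np.uint8)
c[:a.shape[0],:a.shape[1]]=a; c[:b.shape[0],a.shape[1]:]=b
print(c.shape,a.shape)
cv2.imwrite("pics/crop1.png",c)
E
cat > h.py <<'E'
import cv2,pickle,numpy as np
from scipy.spatial.transform import Rotation as Ro
def cast(r,uv,z):
    "pixel rays of a fixed camera onto the plane at height z"
    R=np.array(r["R"]);K=np.array(r["camera_matrix"]);C=-R.T@np.array(r["t"])
    uv=np.atleast_2d(uv).astype(float); D=(np.c_[uv,np.ones(len(uv))]@np.linalg.inv(K).T)@R
    return C+D*((z-C[2])/D[:,2])[:,None]
def wrist(ctrl):
    s=ctrl.state(); r=ctrl.get_image("wrist"); T=np.eye(4)
    T[:3,:3]=Ro.from_rotvec(s["tcp_rot"]).as_matrix(); T[:3,3]=s["eef_pos"]
    W=T@np.array(r["tool_from_camera"]); r["R"]=W[:3,:3].T; r["t"]=-W[:3,:3].T@W[:3,3]
    return s,r
def proj(r,X):
    p=(np.atleast_2d(X)@np.array(r["R"]).T+r["t"])@np.array(r["camera_matrix"]).T
    return p[:,:2]/p[:,2:]
E
```

```text
(437, 800, 3) (420, 420, 3)
```

View pics/crop1.png

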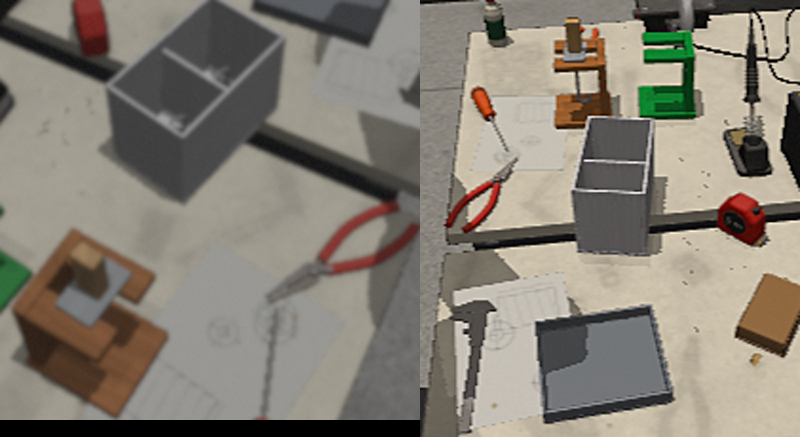

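The crop confirms the choice: the picker is in the brown stand, its handle at crop (88,270) and its flange at (92,290), and the slot opens to the lower right of the scene view, towards the robot. The box rim corners are at crop (108,86), (210,0), (284,40) and (180,140). Only glints of the bails show in the two bays, so the wrist camera has to tell them apart.

Run:
```python
from h import *
d=pickle.load(open("d0.pkl","rb"))
S=lambda p:np.array(p)/2+[220,150]
D=lambda p:(np.array(p)-[420,0])/1.9+[200,100]
def rep(n,r,uv,z):
    P=cast(r,uv,z); print(n,P[:,:2].round(3).tolist(),'c',P.mean(0)[:2].round(4),'edges',np.linalg.norm(np.roll(P,-1,0)-P,axis=1).round(3),'dir',np.degrees(np.arctan2(*(np.roll(P,-1,0)-P)[:,1::-1].T)).round(1))
sc,sd=d["scene"],d["side"]
rep('box scene',sc,S([(108,86),(210,0),(284,40),(182,140)]),.12)
rep('box side',sd,D([(588,117),(655,117),(648,191),(573,191)]),.12)
rep('stand scene',sc,S([(15,302),(75,230),(155,270),(98,358)]),.125)
rep('tray side',sd,D([(537,322),(655,306),(672,400),(545,420)]),.022)
rep('flange scene',sc,S([(90,262),(130,275),(95,323),(58,302)]),.130)
rep('handle top scene',sc,S([(88,246),(104,252),(92,266),(72,258)]),.187)
for n,r in(('scene',sc),('side',sd)):
    hsv=cv2.cvtColor(r["image"],cv2.COLOR_RGB2HSV)
    m=cv2.inRange(hsv,(5,100,50),(18,255,230)); N,l,st,c=cv2.connectedComponentsWithStats(m)
    print(n,[(st[i].tolist()) for i in range(1,N) if st[i,4]>80])
```

```text
box scene [[0.614, 0.075], [0.58, -0.074], [0.489, -0.059], [0.521, 0.098]] c [0.5509 0.01  ] edges [0.153 0.093 0.16  0.096] dir [-102.9  170.6   78.4  -13.6]
box side [[0.524, 0.093], [0.623, 0.08], [0.592, -0.079], [0.495, -0.066]] c [0.5583 0.007 ] edges [0.099 0.161 0.098 0.162] dir [  -7.8 -101.   172.4   79.4]
stand scene [[0.562, 0.303], [0.555, 0.225], [0.477, 0.226], [0.479, 0.311]] c [0.5179 0.2659] edges [0.078 0.078 0.085 0.083] dir [-95.1 179.5  88.6  -5.5]
tray side [[0.436, -0.195], [0.586, -0.19], [0.587, -0.325], [0.443, -0.331]] c [ 0.5131 -0.2602] edges [0.15  0.135 0.144 0.136] dir [   2.2  -89.5 -177.4   93.1]
flange scene [[0.526, 0.246], [0.491, 0.241], [0.494, 0.289], [0.529, 0.288]] c [0.5101 0.2662] edges [0.035 0.048 0.035 0.042] dir [-171.3   86.1   -1.9  -95.1]
handle top scene [[0.514, 0.258], [0.5, 0.257], [0.502, 0.271], [0.519, 0.272]] c [0.5088 0.2647] edges [0.013 0.014 0.017 0.015] dir [-174.2   82.7    4.8 -110.2]
scene [[435, 67, 55, 27, 510], [276, 111, 41, 25, 604], [227, 265, 76, 93, 3179], [339, 359, 18, 41, 521]]
side [[369, 65, 39, 29, 487], [345, 67, 41, 26, 670], [271, 109, 30, 59, 838], [227, 145, 13, 17, 119], [423, 230, 66, 99, 2222], [366, 244, 39, 42, 981]]
```

>>> {"name": "carry_out", "arguments": {"series": [[[0, 0, -0.04, 0, 0, 4.7, 0], [0, 0, -0.04, 0, 0, 4.7, 0], [0, 0, -0.04, 0, 0, 4.7, 0], [0, 0, -0.04, 0, 0, 4.7, 0], [0, 0, -0.04, 0, 0, 4.7, 0], [0.0185, -0.037, 0, 0, 0, 0, 0], [0.0185, -0.037, 0, 0, 0, 0, 0], [0.0185, -0.037, 0, 0, 0, 0, 0]]]}}

```text
time: 0.77
eef_pos: [0.2804, -0.4765, 0.414]
tcp_rot: [3.14, -0.084, 0.0]
contact_force: [1.0, -0.0, 0.3]
width: 0.0911
finger_force: 0.0
```

>>> {"name": "carry_out", "arguments": {"series": [[[0.0185, -0.037, 0, 0, 0, 0, 0], [0.0185, -0.037, 0, 0, 0, 0, 0], [0.0185, -0.037, 0, 0, 0, 0, 0], [0.0185, -0.037, 0, 0, 0, 0, 0], [0.0185, -0.037, 0, 0, 0, 0, 0], [0.0185, -0.037, 0, 0, 0, 0, 0], [0.0185, -0.037, 0, 0, 0, 0, 0], [0.0185, -0.037, 0, 0, 0, 0, 0]]]}}

```text
time: 1.43
eef_pos: [0.4438, -0.1876, 0.4138]
tcp_rot: [-3.14, 0.082, 0.0]
contact_force: [2.2, -1.0, -0.9]
width: 0.0909
finger_force: 0.0
```

>>> {"name": "carry_out", "arguments": {"series": [[[0.0185, -0.037, 0, 0, 0, 0, 0], [0.0185, -0.037, 0, 0, 0, 0, 0], [0.0185, -0.037, 0, 0, 0, 0, 0], [0.0185, -0.037, 0, 0, 0, 0, 0], [0.0185, -0.037, 0, 0, 0, 0, 0]]]}}

```text
time: 1.85
eef_pos: [0.5459, -0.0075, 0.4138]
tcp_rot: [-3.141, 0.082, 0.001]
contact_force: [0.1, -2.0, 0.1]
width: 0.0911
finger_force: 0.0
```

```bash
cat > snap.py <<'E'
import sys; from h import *; from cell import ctrl
n=sys.argv[1]; s,r=wrist(ctrl); pickle.dump((s,r),open(f"{n}.pkl","wb"))
cv2.imwrite(f"pics/{n}.png",r["image"][:,:,::-1]); print({k:np.round(s[k],4).tolist() for k in("time","eef_pos","tcp_rot","contact_force","joint_pos")})
E
python3 snap.py w1; python3 -c "
from h import *
s,r=pickle.load(open('w1.pkl','rb')); print(np.round(r['tool_from_camera'],3).tolist(),r['camera_matrix'])
print(proj(r,[(.51,.265,.125),(.555,.008,.12),(.513,-.26,.02)]))"
```

```text
{'time': 1.85, 'eef_pos': [0.5459, -0.0075, 0.4138], 'tcp_rot': [-3.1405, 0.0819, 0.0006], 'contact_force': [0.0709, -2.0168, 0.1073], 'joint_pos': [-0.1232, 0.2483, 1.1966, -0.0, 1.6971, 1.4998]}
[[-0.0, -0.959, -0.284, 0.081], [1.0, -0.0, 0.0, -0.0], [-0.001, -0.284, 0.959, -0.17], [0.0, 0.0, 0.0, 1.0]] [[326.10314088   0.         317.29427407]
 [  0.         326.10314088 202.04802275]
 [  0.           0.           1.        ]]
[[132.51675981 198.73708141]
 [305.94520697 158.43422803]
 [462.45434978 165.39786352]]
```

View pics/w1.png

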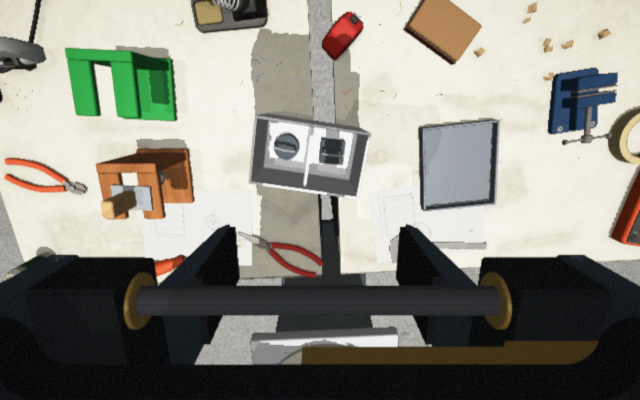

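The round weight sits in the box's +y bay, at wrist-image (286,146), and the square one in the -y bay at (332,150). I'll take closer looks at the box and then at the stand.

>>> {"name": "carry_out", "arguments": {"series": [[[-0.012, -0.008, 0.032, 0, 0, 0, 0], [-0.012, -0.008, 0.032, 0, 0, 0, 0], [-0.012, -0.008, 0.032, 0, 0, 0, 0], [-0.012, -0.008, 0.032, 0, 0, 0, 0], [-0.012, -0.008, 0.032, 0, 0, 0, 0], [-0.012, -0.008, 0.032, 0, 0, 0, 0], [0, 0, 0, 0, 0, 0, 0], [0, 0, 0, 0, 0, 0, 0]]]}}

```text
time: 2.57
eef_pos: [0.475, 0.0422, 0.2213]
tcp_rot: [-3.141, 0.081, 0.005]
contact_force: [-0.1, 0.3, 1.1]
width: 0.0911
finger_force: 0.0
```

```bash
python3 snap.py w2
```

```text
{'time': 2.5667, 'eef_pos': [0.475, 0.0422, 0.2213], 'tcp_rot': [-3.1405, 0.081, 0.0048], 'contact_force': [-0.1495, 0.2861, 1.1488], 'joint_pos': [-0.0367, 0.2792, 1.6853, -0.0, 1.1801, 1.5857]}
```

>>> {"name": "carry_out", "arguments": {"series": [[[-0.009, -0.036, -0.008, 0, 0, 0, 0], [-0.009, -0.036, -0.008, 0, 0, 0, 0], [-0.009, -0.036, -0.008, 0, 0, 0, 0], [-0.009, -0.036, -0.008, 0, 0, 0, 0], [-0.009, -0.036, -0.008, 0, 0, 0, 0], [-0.009, -0.036, -0.008, 0, 0, 0, 0], [0, 0, 0, 0, 0, 0, 0], [0, 0, 0, 0, 0, 0, 0]]]}}

```text
time: 3.28
eef_pos: [0.4347, 0.2624, 0.2722]
tcp_rot: [-3.139, 0.078, -0.006]
contact_force: [0.1, -0.7, 0.2]
width: 0.0919
finger_force: 0.0
```

```bash
python3 snap.py w3
python3 - <<'E'
import cv2,numpy as np
a=cv2.imread('pics/w2.png')[0:240,190:470]; b=cv2.imread('pics/w3.png')[0:240,190:470]
c=np.hstack([a,b]); c=cv2.resize(c,(800,343),interpolation=cv2.INTER_CUBIC); cv2.imwrite('pics/w23.png',c)
E
```

```text
{'time': 3.2833, 'eef_pos': [0.4347, 0.2624, 0.2722], 'tcp_rot': [-3.1388, 0.0777, -0.006], 'contact_force': [0.0658, -0.6827, 0.2383], 'joint_pos': [0.4255, 0.2684, 1.5462, -0.0, 1.3228, 2.0458]}
```

View pics/w23.png

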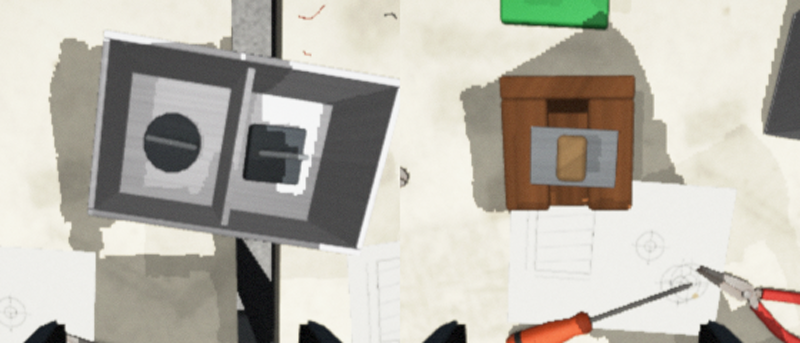

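The left half of this picture is the box: the round weight at crop (172,142), its bail a thin grey line from (148,136) to (198,148), and the square weight at (275,153). The right half is the stand: flange at (573,157), handle top at (571,157), slot opening downward at (572,200).

Run:
```python
from h import *
def rect(n,r,m,z,full=False):
    N,l,st,c=cv2.connectedComponentsWithStats(m); i=1+st[1:,4].argmax()
    cn=max(cv2.findContours((l==i).astype(np.uint8),cv2.RETR_EXTERNAL,cv2.CHAIN_APPROX_NONE)[0],key=len)[:,0].astype(float)
    P=cast(r,cn,z)[:,:2].astype(np.float32); R=cv2.minAreaRect(P*1000)
    print(n,st[i].tolist(),'ctr mm',np.round(R[0],1),'size',np.round(R[1],1),'ang',round(R[2],1)); return P,cn
s,r=pickle.load(open('w2.pkl','rb')); im=r['image']; hsv=cv2.cvtColor(im,cv2.COLOR_RGB2HSV); g=hsv[:,:,2]
f=lambda x,y:(int(x/1.4286+190),int(y/1.4286))
for p in[(172,160),(172,142),(160,130),(140,105),(110,150),(104,100)]: u=f(*p); print(p,im[u[1],u[0]])
# round disc
roi=np.zeros_like(g); a,b=f(138,108); c,d=f(207,178); roi[b:d,a:c]=255
m=cv2.bitwise_and(cv2.inRange(g,0,75),roi); mc=cv2.morphologyEx(m,cv2.MORPH_CLOSE,np.ones((9,9)))
P,cn=rect('disc z.024',r,mc,.024); (cx,cy),rad=cv2.minEnclosingCircle(P*1000); print('circ',cx,cy,rad)
hull=cv2.fillConvexPoly(np.zeros_like(g),cv2.convexHull(cn.astype(np.int32)),255); hull=cv2.erode(hull,np.ones((3,3)))
w=cv2.bitwise_and(hull,cv2.inRange(g,76,255)); ys,xs=np.nonzero(w); uv=np.c_[xs,ys]
N,l,st,_=cv2.connectedComponentsWithStats(w); print(st[1:].tolist())
i=1+st[1:,4].argmax(); ys,xs=np.nonzero(l==i); W=cast(r,np.c_[xs,ys],.062)[:,:2]*1000
vx,vy,x0,y0=cv2.fitLine(W.astype(np.float32),cv2.DIST_L2,0,.01,.01).ravel(); t=(W-[x0,y0])@[vx,vy]
print('bail mid',W.mean(0).round(1),'dir',np.degrees(np.arctan2(vy,vx)).round(1),'len',t.min(),t.max())
for z in(.052,.062): print(z,cast(r,[(np.mean(xs),np.mean(ys))],z)[0].round(4))
# rim corners by hand
C=[f(x,y) for x,y in[(104,33),(399,85),(360,248),(90,214)]]; Q=cast(r,np.array([(x/1.4286+190,y/1.4286) for x,y in[(104,33),(399,85),(360,248),(90,214)]]),.12)[:,:2]; print('rim',Q.round(4).tolist(),Q.mean(0),np.linalg.norm(np.roll(Q,-1,0)-Q,axis=1))
s,r=pickle.load(open('w3.pkl','rb')); im=r['image']; hsv=cv2.cvtColor(im,cv2.COLOR_RGB2HSV); R0=np.zeros_like(im[:,:,0])
for p in[(571,150),(540,150),(520,150),(572,105)]: u=(int((p[0]-400)/1.4286+190),int(p[1]/1.4286)); print(p,im[u[1],u[0]],hsv[u[1],u[0]])
R0[45:155,255:360]=255
hm=cv2.inRange(hsv,(10,60,120),(22,190,255))&R0; rect('handle .187',r,hm,.187)
fm=cv2.inRange(hsv,(95,15,90),(125,120,220))&R0; fm=cv2.morphologyEx(fm,cv2.MORPH_OPEN,np.ones((3,3))); rect('flange .130',r,fm|hm,.130)
wm=cv2.inRange(hsv,(3,100,40),(15,255,200))&R0; rect('stand .125',r,cv2.morphologyEx(wm|fm|hm,cv2.MORPH_OPEN,np.ones((3,3))),.125)
```

```text
(172, 160) [55 57 59]
(172, 142) [110 110 113]
(160, 130) [52 54 59]
(140, 105) [164 165 166]
(110, 150) [71 72 74]
(104, 100) [155 154 154]
disc z.024 [291, 80, 39, 40, 1236] ctr mm [561.5  45.4] size [41. 40.] ang 87.0
circ 561.5386352539062 45.39744186401367 20.970197677612305
[[292, 94, 36, 11, 158]]
bail mid [561.4  45.2] dir 75.9 len -17.33023657440533 16.967759946313098
0.052 [0.5616 0.0454 0.052 ]
0.062 [0.5615 0.0452 0.062 ]
rim [[0.6165, 0.0754], [0.5833, -0.0805], [0.4948, -0.0647], [0.5231, 0.093]] [0.55445901 0.00578549] [0.15946194 0.089908   0.16020365 0.09501677]
(571, 150) [163 128  85] [ 17 122 163]
(540, 150) [146 150 151] [ 96   8 151]
(520, 150) [116  70  40] [ 12 167 116]
(572, 105) [48 31 22] [ 10 138  48]
handle .187 [332, 71, 20, 70, 759] ctr mm [514.3 240.2] size [13.9 49.8] ang 87.1
flange .130 [332, 71, 20, 70, 759] ctr mm [514.1 236.3] size [17.  60.9] ang 87.1
stand .125 [260, 52, 95, 95, 5912] ctr mm [520.8 267.7] size [84.9 83.5] ang 87.2
```

Run:
```python
from h import *
s,r=pickle.load(open('w3.pkl','rb')); im=r['image']; hsv=cv2.cvtColor(im,cv2.COLOR_RGB2HSV); R0=np.zeros_like(im[:,:,0]); R0[80:140,275:350]=255
def rect(n,m,z):
    m=cv2.morphologyEx(m,cv2.MORPH_OPEN,np.ones((3,3))); N,l,st,c=cv2.connectedComponentsWithStats(m); i=1+st[1:,4].argmax()
    cn=max(cv2.findContours((l==i).astype(np.uint8),cv2.RETR_EXTERNAL,cv2.CHAIN_APPROX_NONE)[0],key=len)[:,0]
    R=cv2.minAreaRect((cast(r,cn,z)[:,:2]*1000).astype(np.float32)); print(n,st[i].tolist(),np.round(R[0],1),np.round(R[1],1),round(R[2],1))
h=cv2.inRange(hsv,(14,70,130),(24,150,255))&R0; fl=cv2.inRange(hsv,(0,0,110),(180,35,190))&R0
rect('handle',h,.187); rect('flange',fl|h,.130)
```

```text
handle [301, 95, 18, 30, 507] [513.1 264.5] [12.8 21.1] 86.3
flange [281, 89, 62, 42, 2214] [512.5 264.5] [55.2 35.3] 84.5
```

>>> {"name": "carry_out", "arguments": {"series": [[[0, 0, 0, 0, 0, 1.5, 0], [0.026, -0.003, 0.01, 0, 0, 0, 0], [0.026, -0.003, 0.01, 0, 0, 0, 0], [0.026, -0.002, 0.01, 0, 0, 0, 0], [0, 0, 0.02, 0, 0, 0, 0], [0, 0, 0.02, 0, 0, 0, 0], [0, 0, 0, 0, 0, 0, 0], [0, 0, 0, 0, 0, 0, 0]]]}}

```text
time: 4.0
eef_pos: [0.5122, 0.261, 0.2]
tcp_rot: [3.138, -0.126, -0.002]
contact_force: [1.4, -0.0, 0.2]
width: 0.0913
finger_force: 0.0
```

```bash
cat > go.py <<'E'
import sys; from h import *; from cell import ctrl
# usage: go.py x y z yaw : shift in the tool's present axes and the turn about tool z
s=ctrl.state(); M=Ro.from_rotvec(s["tcp_rot"]).as_matrix(); t=np.array([float(v) for v in sys.argv[1:4]])
yaw=np.degrees(np.arctan2(M[1,0],M[0,0])); print('pos',np.round(s["eef_pos"],4),'yaw',yaw.round(2),'z axis',M[:,2].round(4),'F',np.round(s["contact_force"],1))
print('shift',(M.T@(t-s["eef_pos"])).round(4),'turn',round(yaw-float(sys.argv[4]),2))
E
python3 go.py .5133 .2645 .138 -4.5
```

```text
pos [0.5122 0.261  0.2   ] yaw -4.6 z axis [-1.2e-03 -6.0e-04 -1.0e+00] F [ 1.4 -0.   0.2]
shift [ 0.0009 -0.0036  0.062 ] turn -0.1
```

Descend around the handle and close.

>>> {"name": "carry_out", "arguments": {"newtons": 35, "series": [[[0.001, -0.0035, 0.02, 0, 0, 0, 0], [0, 0, 0.02, 0, 0, 0, 0], [0, 0, 0.012, 0, 0, 0, 0], [0, 0, 0.01, 0, 0, 0, 0], [0, 0, 0, 0, 0, 0, 0], [0, 0, 0, 0, 0, 0, 120], [0, 0, 0, 0, 0, 0, 255], [0, 0, 0, 0, 0, 0, 255]]]}}

```text
time: 4.67
eef_pos: [0.5138, 0.266, 0.1391]
tcp_rot: [-3.138, 0.123, -0.003]
contact_force: [0.9, 0.8, 0.2]
width: 0.074
finger_force: 0.0
```

>>> {"name": "carry_out", "arguments": {"series": [[[0, 0, 0, 0, 0, 0, 255], [0, 0, 0, 0, 0, 0, 255], [0, 0, 0, 0, 0, 0, 255], [0, 0, 0, 0, 0, 0, 255], [0, 0, 0, 0, 0, 0, 255], [0, 0, 0, 0, 0, 0, 255]]]}}

```text
time: 5.17
eef_pos: [0.5131, 0.2658, 0.1379]
tcp_rot: [3.139, -0.123, -0.0]
contact_force: [-0.0, -0.2, -0.6]
width: 0.0343
finger_force: 0.0
```

```bash
python3 go.py .5133 .2645 .138 -4.5
```

```text
pos [0.5131 0.2658 0.1379] yaw -4.5 z axis [-1.e-04 -0.e+00 -1.e+00] F [-0.  -0.2 -0.6]
shift [ 0.0003  0.0013 -0.0001] turn 0.0
```

>>> {"name": "carry_out", "arguments": {"series": [[[0, 0, 0, 0, 0, 0, 255], [0, 0, 0, 0, 0, 0, 255], [0, 0, 0, 0, 0, 0, 255], [0, 0, 0, 0, 0, 0, 255], [0, 0, 0, 0, 0, 0, 255], [0, 0, 0, 0, 0, 0, 255]]]}}

```text
time: 5.67
eef_pos: [0.5131, 0.2658, 0.1379]
tcp_rot: [3.139, -0.123, -0.0]
contact_force: [0.3, -0.8, -0.2]
width: 0.016
finger_force: 35.0
```

```bash
python3 go.py .5133 .2645 .138 -4.5
```

```text
pos [0.5131 0.2658 0.1379] yaw -4.5 z axis [-1.e-04 -1.e-04 -1.e+00] F [ 0.3 -0.8 -0.2]
shift [ 0.0003  0.0012 -0.0001] turn 0.0
```

>>> {"name": "carry_out", "arguments": {"series": [[[0, 0, -0.012, 0, 0, 0, 255], [0, 0, -0.025, 0, 0, 0, 255], [0, 0, -0.033, 0, 0, 0, 255], [0, 0, -0.035, 0, 0, 0, 255], [0, 0, -0.035, 0, 0, 0, 255], [0, 0, -0.03, 0, 0, 0, 255], [0, 0, -0.02, 0, 0, 0, 255], [0, 0, -0.01, 0, 0, 0, 255]]]}}

```text
time: 6.33
eef_pos: [0.5138, 0.2661, 0.341]
tcp_rot: [-3.138, 0.123, -0.006]
contact_force: [-0.0, 0.5, -1.0]
width: 0.016
finger_force: 35.0
```

```bash
python3 - <<'E'
from h import *; from cell import ctrl
s=ctrl.state(); print(s['eef_pos'],s['width'],s['contact_force'])
out=[]; p=np.array(s['eef_pos']); d={'s':s}
for n in('scene','side'):
    r=ctrl.get_image(n); d[n]=r; u=proj(r,p-[0,0,.06])[0].astype(int); print(n,u)
    out.append(cv2.resize(r['image'][max(0,u[1]-50):u[1]+50,u[0]-66:u[0]+66,::-1],(400,300),interpolation=cv2.INTER_CUBIC))
pickle.dump(d,open('d1.pkl','wb')); cv2.imwrite('pics/hook.png',np.hstack(out))
E
python3 go.py .5133 .2645 .138 -14
```

```text
[0.5137965  0.26611771 0.34096284] 0.01596720743212598 [-0.03819394  0.46726566 -1.01998217]
scene [254 243]
side [277  80]
pos [0.5136 0.266  0.339 ] yaw -4.5 z axis [ 2.2e-03  9.0e-04 -1.0e+00] F [-0.1 -0.1 -2.9]
shift [-0.0006  0.0017  0.201 ] turn 9.5
```

View pics/hook.png

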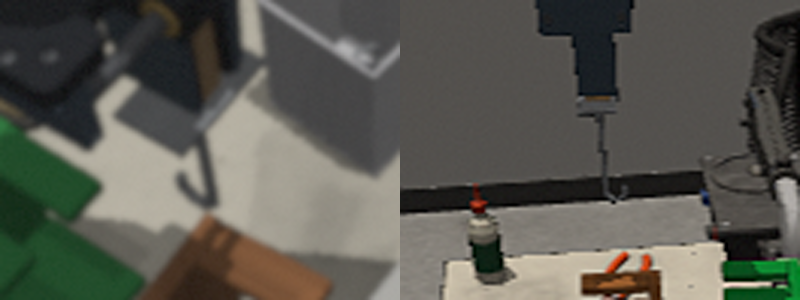

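The hook bends to the right in the side view, which is world +x. The rod runs from crop (600,115) to (606,195). I'll check its tilt and offset against the calibration.

Run:
```python
from h import *
d=pickle.load(open('d1.pkl','rb')); r=d['side']; s=d['s']; p=np.array([.5137,.266,.3395])
for dz in(-.02,-.05,-.08,-.1,-.11): print(dz,proj(r,p+[0,0,dz])[0].round(2), 'px per mm x',(proj(r,p+[.01,0,dz])-proj(r,p+[0,0,dz]))[0].round(2)/10)
g=cv2.cvtColor(r['image'],cv2.COLOR_RGB2GRAY).astype(float)
for v in range(66,99): 
    row=g[v,265:300]; b=np.median(row); k=np.abs(row-b)>10; u=np.nonzero(k)[0]+265
    w=np.abs(row-b)[k]; print(v,u.tolist() if len(u) else '',round((u*w).sum()/w.sum(),2) if len(u) else '')
print(proj(r,p+np.array([[-.018,0,-.008],[.018,0,-.008],[-.018,0,-.013],[.018,0,-.013]])).round(1).tolist())
```

```text
-0.02 [276.28  67.89] px per mm x [ 0.357 -0.022]
-0.05 [277.15  78.09] px per mm x [ 0.351 -0.022]
-0.08 [277.98  87.92] px per mm x [ 0.344 -0.022]
-0.1 [278.52  94.28] px per mm x [ 0.34  -0.023]
-0.11 [278.79  97.4 ] px per mm x [ 0.338 -0.023]
66  
67 [271, 272, 273, 274, 275, 276, 277, 278, 279, 280, 281, 282] 276.64
68 [269, 270, 271, 272, 273, 274, 275, 276, 277, 278] 273.2
69 [275, 276, 277, 278] 276.48
70 [275, 276, 277, 278] 276.43
71 [277, 278] 277.29
72 [277, 278] 277.29
73 [276, 277] 276.73
74 [276, 277] 276.68
75 [276, 277] 276.69
76 [277] 277.0
77 [276, 277] 276.64
78 [276, 277] 276.67
79 [276, 277] 276.64
80 [276, 277, 278, 279] 277.46
81 [278, 279] 278.31
82 [278, 279] 278.29
83 [277, 278, 279] 278.06
84 [278, 279] 278.31
85 [277, 278] 277.7
86 [277, 278, 279] 277.98
87 [277, 278, 294, 295, 299] 288.98
88 [265, 266, 267, 268, 269, 270, 271, 272, 273, 274, 275, 276, 278, 279, 280, 281, 282, 283, 287, 288, 289, 290, 291, 292, 293, 294, 295, 296, 297, 298, 299] 284.83
89 [265, 266, 267, 268, 269, 270, 271, 272, 278, 279] 268.99
90 [278, 279] 278.41
91 [278, 279] 278.49
92 [278, 279, 284, 285] 282.23
93 [278, 279, 284, 285] 281.75
94 [278, 279, 280, 284, 285] 281.09
95 [279, 280, 281, 283, 284, 285, 286, 287, 288, 289, 290, 291, 292, 293, 294, 296, 297, 298, 299] 287.87
96 [265, 266, 267, 268, 269, 270, 271, 272, 273, 274, 275, 276, 277, 278, 279, 281, 282, 283, 284, 286, 287, 288, 289, 290, 291, 292, 293, 294, 295, 296, 297, 298, 299] 286.05
97 [265, 266, 267, 268, 269, 270, 271, 272, 273, 274, 275, 277, 278, 279, 280, 281, 282, 283, 284, 285] 272.51
98 [299] 299.0
[[269.4, 64.1], [282.4, 63.3], [269.6, 65.8], [282.5, 65.1]]
```

The rod matches the TCP axis to within 1 mm, so the picker origin lies 113 mm below the TCP. Next I go over the bay, on the -x side of the bail and turned to it.

>>> {"name": "carry_out", "arguments": {"series": [[[0, 0, 0, 0, 0, 4.75, 255], [0, 0, 0, 0, 0, 4.75, 255], [0.0118, 0.0338, 0, 0, 0, 0, 255], [0.0118, 0.0338, 0, 0, 0, 0, 255], [0.0118, 0.0338, 0, 0, 0, 0, 255], [0.0118, 0.0338, 0, 0, 0, 0, 255], [0.0118, 0.0338, 0, 0, 0, 0, 255], [0.0118, 0.0338, 0, 0, 0, 0, 255]]]}}

```text
time: 7.1
eef_pos: [0.5318, 0.0503, 0.3358]
tcp_rot: [3.118, -0.383, -0.005]
contact_force: [1.3, -0.3, -1.2]
width: 0.0167
finger_force: 35.0
```

>>> {"name": "carry_out", "arguments": {"series": [[[0, 0, 0.03, 0, 0, 0, 255], [0, 0, 0.02, 0, 0, 0, 255], [0, 0, 0.01, 0, 0, 0, 255], [0, 0, 0, 0, 0, 0, 255], [0, 0, 0, 0, 0, 0, 255], [0, 0, 0, 0, 0, 0, 255]]]}}

```text
time: 7.6
eef_pos: [0.5331, 0.0523, 0.2786]
tcp_rot: [-3.118, 0.382, -0.001]
contact_force: [0.3, -0.3, -1.9]
width: 0.0155
finger_force: 35.0
```

```bash
python3 go.py .5334 .0522 .145 -14; python3 snap.py w4
python3 - <<'E'
from h import *
s,r=pickle.load(open('w4.pkl','rb')); M=Ro.from_rotvec(s['tcp_rot']).as_matrix()
print(proj(r,[(.5615,.0452,.062),(.5334,.0522,.17)]), proj(r,np.array(s['eef_pos'])+M@[0,0,.113]))
cv2.imwrite('pics/w4c.png',cv2.resize(r['image'][40:290,170:470,::-1],(600,500),interpolation=cv2.INTER_CUBIC))
E
```

```text
pos [0.5331 0.0523 0.2786] yaw -13.95 z axis [ 8.e-04 -0.e+00 -1.e+00] F [ 0.3 -0.3 -1.9]
shift [0.0002 0.     0.1336] turn 0.05
{'time': 7.6, 'eef_pos': [0.5331, 0.0523, 0.2786], 'tcp_rot': [-3.1183, 0.3816, -0.0012], 'contact_force': [0.2843, -0.253, -1.9048], 'joint_pos': [-0.0137, 0.3066, 1.4711, -0.0, 1.3631, 1.8006]}
[[317.27944241 151.21059347]
 [317.28333881 200.06284333]] [[317.24976031 198.89094526]]
```

View pics/w4c.png

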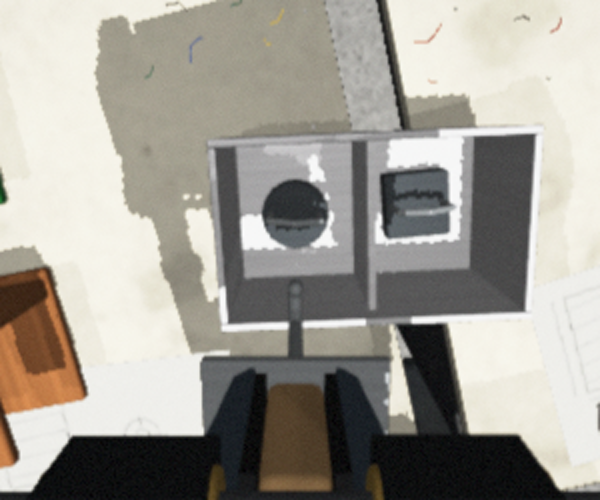

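The wrist view shows the hook at crop (295,290), in line with the round weight's bail at (295,222), whose wire lies level across the image. Next I go down, in under the wire, and lift a little.

>>> {"name": "carry_out", "arguments": {"series": [[[0, 0, 0.025, 0, 0, 0, 255], [0, 0, 0.03, 0, 0, 0, 255], [0, 0, 0.03, 0, 0, 0, 255], [0, 0, 0.025, 0, 0, 0, 255], [0, 0, 0.015, 0, 0, 0, 255], [0, 0, 0.0085, 0, 0, 0, 255], [0, 0, 0, 0, 0, 0, 255], [0, 0, 0, 0, 0, 0, 255]]]}}

```text
time: 8.32
eef_pos: [0.5334, 0.052, 0.1453]
tcp_rot: [-3.118, 0.382, -0.002]
contact_force: [0.6, 0.1, -0.7]
width: 0.0159
finger_force: 35.0
```

```bash
python3 go.py .5528 .0474 .145 -14
```

```text
pos [0.5334 0.052  0.1453] yaw -13.98 z axis [ 0.0011 -0.     -1.    ] F [ 0.6  0.1 -0.7]
shift [ 0.0199 -0.0002  0.0003] turn 0.02
```

>>> {"name": "carry_out", "arguments": {"series": [[[0.004, 0, 0, 0, 0, 0, 255], [0.005, 0, 0, 0, 0, 0, 255], [0.005, 0, 0, 0, 0, 0, 255], [0.004, 0, 0, 0, 0, 0, 255], [0.002, 0, 0, 0, 0, 0, 255], [0, 0, 0, 0, 0, 0, 255], [0, 0, 0, 0, 0, 0, 255], [0, 0, 0, 0, 0, 0, 255]]]}}

```text
time: 8.98
eef_pos: [0.5519, 0.0471, 0.1444]
tcp_rot: [-3.118, 0.383, 0.001]
contact_force: [-1.1, 0.6, -1.4]
width: 0.0157
finger_force: 35.0
```

```bash
python3 go.py .5528 .0474 .145 -14
```

```text
pos [0.5519 0.0471 0.1444] yaw -14.0 z axis [-3.e-04  0.e+00 -1.e+00] F [-1.1  0.6 -1.4]
shift [ 0.0008 -0.0005 -0.0006] turn 0.0
```

>>> {"name": "carry_out", "arguments": {"series": [[[0, 0, -0.005, 0, 0, 0, 255], [0, 0, -0.005, 0, 0, 0, 255], [0, 0, -0.005, 0, 0, 0, 255], [0, 0, -0.005, 0, 0, 0, 255], [0, 0, -0.005, 0, 0, 0, 255], [0, 0, -0.006, 0, 0, 0, 255], [0, 0, -0.006, 0, 0, 0, 255], [0, 0, 0, 0, 0, 0, 255]]]}}

```text
time: 9.65
eef_pos: [0.5527, 0.047, 0.1827]
tcp_rot: [-3.118, 0.383, -0.003]
contact_force: [0.4, -0.3, -2.9]
width: 0.0158
finger_force: 35.0
```

>>> {"name": "carry_out", "arguments": {"series": [[[0, 0, 0, 0, 0, 0, 255], [0, 0, 0, 0, 0, 0, 255], [0, 0, 0, 0, 0, 0, 255], [0, 0, 0, 0, 0, 0, 255]]]}}

```text
time: 9.98
eef_pos: [0.5519, 0.047, 0.1811]
tcp_rot: [3.118, -0.383, -0.001]
contact_force: [-0.9, 0.0, -3.1]
width: 0.0157
finger_force: 35.0
```

Run:
```python
from cell import ctrl
import numpy as np
for i in range(5): ctrl.get_image('side'); s=ctrl.state(); print(np.round(s['contact_force'],2),np.round(s['eef_pos'],4),s['width'])
```

```text
[-0.99 -0.2  -2.1 ] [0.552  0.047  0.1811] 0.015864708128621847
[-0.61  0.55 -3.52] [0.552  0.047  0.1812] 0.01609863695921375
[ 0.15  0.61 -2.97] [0.5521 0.047  0.1812] 0.015841518611910393
[-0.14 -0.22 -3.05] [0.5521 0.047  0.1813] 0.01589765583107035
[-1.46  0.3  -3.4 ] [0.5521 0.047  0.1813] 0.015835400400278806
```

The force fell from about -1.2 to -3.0 N, which is the picker plus 180 g, so the weight is hooked and off the floor. Next I lift it out smoothly.

>>> {"name": "carry_out", "arguments": {"series": [[[0, 0, -0.006, 0, 0, 0, 255], [0, 0, -0.012, 0, 0, 0, 255], [0, 0, -0.018, 0, 0, 0, 255], [0, 0, -0.022, 0, 0, 0, 255], [0, 0, -0.024, 0, 0, 0, 255], [0, 0, -0.024, 0, 0, 0, 255], [0, 0, -0.022, 0, 0, 0, 255], [0, 0, -0.016, 0, 0, 0, 255]]]}}

```text
time: 10.9
eef_pos: [0.5524, 0.047, 0.3281]
tcp_rot: [-3.118, 0.383, -0.003]
contact_force: [-0.4, 0.1, -3.1]
width: 0.0159
finger_force: 35.0
```

>>> {"name": "carry_out", "arguments": {"series": [[[0, 0, -0.01, 0, 0, 0, 255], [0, 0, -0.004, 0, 0, 0, 255], [0, 0, 0, 0, 0, 0, 255], [0, 0, 0, 0, 0, 0, 255]]]}}

```text
time: 11.23
eef_pos: [0.5518, 0.047, 0.3386]
tcp_rot: [3.118, -0.383, -0.002]
contact_force: [-0.2, -0.3, -3.2]
width: 0.0158
finger_force: 35.0
```

```bash
python3 go.py .510 -.26 .331 -14
python3 - <<'E'
from h import *
# tray rim from w1 wrist view: dark tray mask, tight rectangle on z=.022
s,r=pickle.load(open('w1.pkl','rb')); im=r['image']; hsv=cv2.cvtColor(im,cv2.COLOR_RGB2HSV)
m=cv2.inRange(hsv,(95,10,20),(130,120,190)); R0=np.zeros_like(m); R0[105:225,405:515]=255; m=cv2.morphologyEx(m&R0,cv2.MORPH_OPEN,np.ones((3,3)))
cn=max(cv2.findContours(m,cv2.RETR_EXTERNAL,cv2.CHAIN_APPROX_NONE)[0],key=len)[:,0]; print(cv2.boundingRect(cn))
R=cv2.minAreaRect((cast(r,cn,.022)[:,:2]*1000).astype(np.float32)); print(np.round(R[0],1),np.round(R[1],1),R[2])
E
```

```text
pos [0.5518 0.047  0.3386] yaw -14.0 z axis [-0.0012  0.     -1.    ] F [-0.2 -0.3 -3.2]
shift [0.0337 0.308  0.0076] turn 0.0
(421, 120, 78, 91)
[ 511.4 -252.4] [148.5 130.2] 3.25968599319458
```

>>> {"name": "carry_out", "arguments": {"series": [[[0.0005, 0.006, 0, 0, 0, 0, 255], [0.001, 0.014, 0, 0, 0, 0, 255], [0.002, 0.022, 0, 0, 0, 0, 255], [0.0025, 0.028, 0, 0, 0, 0, 255], [0.0027, 0.032, 0, 0, 0, 0, 255], [0.0028, 0.034, 0, 0, 0, 0, 255], [0.0028, 0.034, 0, 0, 0, 0, 255], [0.0028, 0.034, 0, 0, 0, 0, 255]]]}}

```text
time: 11.9
eef_pos: [0.5183, -0.1567, 0.3385]
tcp_rot: [-3.118, 0.383, 0.002]
contact_force: [0.1, 0.8, -2.5]
width: 0.016
finger_force: 35.0
```

>>> {"name": "carry_out", "arguments": {"series": [[[0.0027, 0.032, 0, 0, 0, 0, 255], [0.0022, 0.026, 0, 0, 0, 0, 255], [0.0016, 0.02, 0, 0, 0, 0, 255], [0.001, 0.013, 0, 0, 0, 0, 255], [0.0006, 0.007, 0, 0, 0, 0, 255], [0, 0.002, 0, 0, 0, 0, 255], [0, 0, 0, 0, 0, 0, 255], [0, 0, 0, 0, 0, 0, 255]]]}}

```text
time: 12.57
eef_pos: [0.5032, -0.2531, 0.3393]
tcp_rot: [-3.118, 0.382, 0.0]
contact_force: [0.7, 0.6, -2.7]
width: 0.016
finger_force: 35.0
```

>>> {"name": "carry_out", "arguments": {"series": [[[0, 0, 0.006, 0, 0, 0, 255], [0, 0, 0.012, 0, 0, 0, 255], [0, 0, 0.018, 0, 0, 0, 255], [0, 0, 0.022, 0, 0, 0, 255], [0, 0, 0.022, 0, 0, 0, 255], [0, 0, 0.018, 0, 0, 0, 255], [0, 0, 0.01, 0, 0, 0, 255], [0, 0, 0.004, 0, 0, 0, 255]]]}}

```text
time: 13.23
eef_pos: [0.5026, -0.253, 0.2258]
tcp_rot: [-3.117, 0.381, 0.003]
contact_force: [-0.3, -0.1, -2.8]
width: 0.0157
finger_force: 35.0
```

>>> {"name": "carry_out", "arguments": {"series": [[[0, 0, 0, 0, 0, 0, 255], [0, 0, 0, 0, 0, 0, 255], [0, 0, 0, 0, 0, 0, 255], [0, 0, 0, 0, 0, 0, 255], [0, 0, 0, 0, 0, 0, 255], [0, 0, 0, 0, 0, 0, 255]]]}}

```text
time: 13.73
eef_pos: [0.5032, -0.2542, 0.2279]
tcp_rot: [3.118, -0.383, 0.001]
contact_force: [0.9, 0.6, -3.5]
width: 0.0159
finger_force: 35.0
```

```bash
python3 go.py .503 -.254 .1692 -14; python3 snap.py w5
python3 - <<'E'
from h import *; from cell import ctrl
s,r=pickle.load(open('w5.pkl','rb')); q=ctrl.get_image('side'); pickle.dump(q,open('side5.pkl','wb'))
u=proj(q,np.array(s['eef_pos'])-[0,0,.13])[0].astype(int); print(u, proj(r,np.array(s['eef_pos'])-[0,0,.1])[0])
a=cv2.resize(r['image'][60:290,190:450,::-1],(400,354),interpolation=cv2.INTER_CUBIC)
b=cv2.resize(q['image'][u[1]-80:u[1]+60,u[0]-79:u[0]+79,::-1],(400,354),interpolation=cv2.INTER_CUBIC)
cv2.imwrite('pics/w5c.png',np.hstack([a,b]))
E
```

```text
pos [ 0.5032 -0.2542  0.2279] yaw -14.0 z axis [ 6.e-04 -4.e-04 -1.e+00] F [ 0.9  0.6 -3.5]
shift [-0.0003 -0.0001  0.0587] turn -0.0
{'time': 13.7333, 'eef_pos': [0.5032, -0.2542, 0.2279], 'tcp_rot': [3.1178, -0.3828, 0.0011], 'contact_force': [0.9025, 0.6274, -3.5018], 'joint_pos': [-0.5736, 0.3932, 1.4808, -0.0, 1.2667, 1.2415]}
[289 266] [317.22199373 203.09975669]
```

View pics/w5c.png

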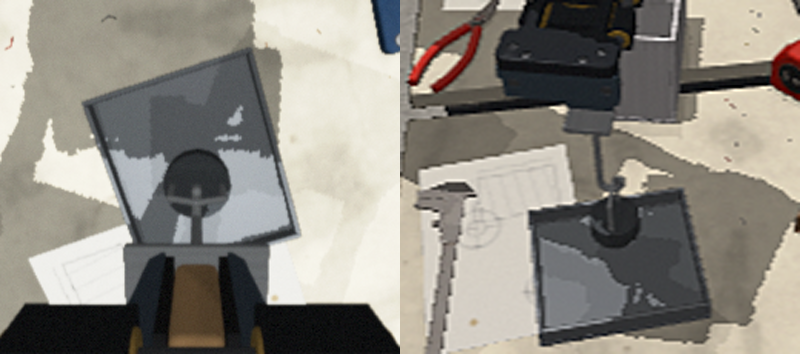

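The weight hangs upright on the hook at wrist-crop (197,185), well inside the tray outline. Next I lower it to the floor.

>>> {"name": "carry_out", "arguments": {"series": [[[0, 0, 0.006, 0, 0, 0, 255], [0, 0, 0.01, 0, 0, 0, 255], [0, 0, 0.012, 0, 0, 0, 255], [0, 0, 0.01, 0, 0, 0, 255], [0, 0, 0.007, 0, 0, 0, 255], [0, 0, 0.004, 0, 0, 0, 255], [0, 0, 0.003, 0, 0, 0, 255], [0, 0, 0.002, 0, 0, 0, 255]]]}}

```text
time: 14.5
eef_pos: [0.5031, -0.254, 0.1731]
tcp_rot: [-3.118, 0.383, 0.0]
contact_force: [0.0, 0.2, -3.6]
width: 0.0158
finger_force: 35.0
```

>>> {"name": "carry_out", "arguments": {"series": [[[0, 0, 0.002, 0, 0, 0, 255], [0, 0, 0.002, 0, 0, 0, 255], [0, 0, 0.002, 0, 0, 0, 255], [0, 0, 0.002, 0, 0, 0, 255], [0, 0, 0.002, 0, 0, 0, 255], [0, 0, 0, 0, 0, 0, 255], [0, 0, 0, 0, 0, 0, 255]]]}}

```text
time: 15.08
eef_pos: [0.5031, -0.2541, 0.1634]
tcp_rot: [3.118, -0.383, 0.0]
contact_force: [-0.0, 0.6, -1.5]
width: 0.0158
finger_force: 35.0
```

```bash
python3 - <<'E'
from cell import ctrl
import numpy as np
F=[]
for i in range(4): ctrl.get_image('side'); s=ctrl.state(); F.append(s['contact_force'])
print(np.mean(F,0).round(2))
E
python3 go.py .503 -.254 .146 -14
```

```text
[ 0.57 -0.24 -1.23]
pos [ 0.5032 -0.2541  0.1636] yaw -14.0 z axis [ 2.e-04 -1.e-04 -1.e+00] F [ 0.6 -0.8 -2.2]
shift [-0.0002 -0.      0.0176] turn 0.0
```

The load is back to 1.2 N, so the weight is standing on the tray floor. I go down clear of the wire, then check before backing out.

>>> {"name": "carry_out", "arguments": {"series": [[[0, 0, 0.003, 0, 0, 0, 255], [0, 0, 0.005, 0, 0, 0, 255], [0, 0, 0.005, 0, 0, 0, 255], [0, 0, 0.0035, 0, 0, 0, 255], [0, 0, 0, 0, 0, 0, 255], [0, 0, 0, 0, 0, 0, 255]]]}}

```text
time: 15.78
eef_pos: [0.5029, -0.2539, 0.1465]
tcp_rot: [-3.118, 0.383, 0.001]
contact_force: [-0.6, 0.1, -1.4]
width: 0.0158
finger_force: 35.0
```

>>> {"name": "carry_out", "arguments": {"series": [[[-0.002, 0, 0, 0, 0, 0, 255], [-0.004, 0, 0, 0, 0, 0, 255], [-0.005, 0, 0, 0, 0, 0, 255], [-0.006, 0, 0, 0, 0, 0, 255], [-0.006, 0, 0, 0, 0, 0, 255], [-0.005, 0, 0, 0, 0, 0, 255], [-0.004, 0, 0, 0, 0, 0, 255], [0, 0, 0, 0, 0, 0, 255]]]}}

```text
time: 16.45
eef_pos: [0.4711, -0.246, 0.147]
tcp_rot: [-3.118, 0.383, 0.001]
contact_force: [0.6, 0.3, -1.6]
width: 0.0158
finger_force: 35.0
```

```bash
python3 go.py .475 -.247 .146 -14; python3 snap.py w6
python3 - <<'E'
from h import *; from cell import ctrl
s,r=pickle.load(open('w6.pkl','rb')); q=ctrl.get_image('side')
u=proj(q,np.array(s['eef_pos'])-[0,0,.09])[0].astype(int)
a=cv2.resize(r['image'][60:290,190:450,::-1],(400,354),interpolation=cv2.INTER_CUBIC)
b=cv2.resize(q['image'][u[1]-50:u[1]+38,u[0]-40:u[0]+60,::-1],(400,354),interpolation=cv2.INTER_CUBIC)
cv2.imwrite('pics/w6c.png',np.hstack([a,b]))
E
```

```text
pos [ 0.4711 -0.246   0.147 ] yaw -14.01 z axis [-4.e-04  2.e-04 -1.e+00] F [ 0.6  0.3 -1.6]
shift [0.004 0.    0.001] turn -0.01
{'time': 16.45, 'eef_pos': [0.4711, -0.246, 0.147], 'tcp_rot': [-3.118, 0.3832, 0.0006], 'contact_force': [0.5997, 0.3478, -1.6106], 'joint_pos': [-0.5936, 0.4436, 1.657, -0.0001, 1.0415, 1.2218]}
```

View pics/w6c.png

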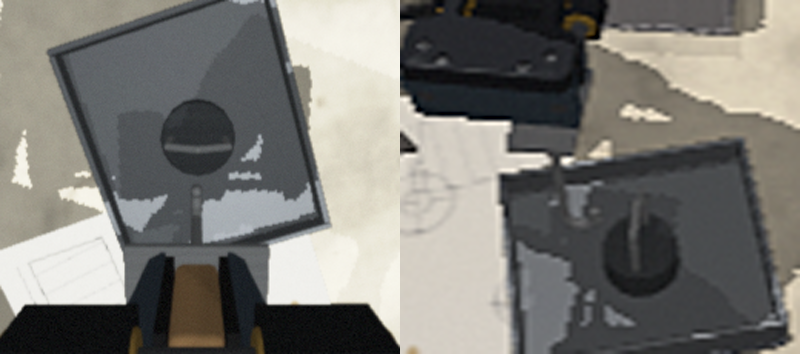

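The hook is clear of the bail (hook at wrist-crop (197,190), bail at (197,147)) and the weight stands upright in the tray. Next I lift and return to the stand.

>>> {"name": "carry_out", "arguments": {"series": [[[0, 0, -0.015, 0, 0, 0, 255], [0, 0, -0.03, 0, 0, 0, 255], [0, 0, -0.035, 0, 0, 0, 255], [0, 0, -0.035, 0, 0, 0, 255], [0, 0, -0.035, 0, 0, 0, 255], [0, 0, -0.03, 0, 0, 0, 255], [0, 0, -0.012, 0, 0, -4.75, 255], [0, 0, 0, 0, 0, -4.75, 255]]]}}

```text
time: 17.22
eef_pos: [0.4734, -0.2471, 0.3426]
tcp_rot: [3.136, -0.118, 0.008]
contact_force: [0.8, 0.1, -2.1]
width: 0.0158
finger_force: 35.0
```

>>> {"name": "carry_out", "arguments": {"series": [[[0, -0.02, 0, 0, 0, 0, 255], [0, -0.035, 0, 0, 0, 0, 255], [0, -0.038, 0, 0, 0, 0, 255], [0, -0.038, 0, 0, 0, 0, 255], [0, -0.038, 0, 0, 0, 0, 255], [0, -0.038, 0, 0, 0, 0, 255], [0, -0.038, 0, 0, 0, 0, 255], [0, -0.038, 0, 0, 0, 0, 255]]]}}

```text
time: 17.88
eef_pos: [0.4942, 0.0378, 0.3391]
tcp_rot: [-3.139, 0.123, -0.001]
contact_force: [1.7, 0.3, -0.8]
width: 0.0161
finger_force: 35.0
```

>>> {"name": "carry_out", "arguments": {"series": [[[0, -0.038, 0, 0, 0, 0, 255], [0, -0.038, 0, 0, 0, 0, 255], [0, -0.038, 0, 0, 0, 0, 255], [0, -0.038, 0, 0, 0, 0, 255], [0, -0.035, 0, 0, 0, 0, 255], [0, -0.02, 0, 0, 0, 0, 255], [0, 0, 0, 0, 0, 0, 255], [0, 0, 0, 0, 0, 0, 255]]]}}

```text
time: 18.55
eef_pos: [0.5104, 0.2432, 0.3386]
tcp_rot: [3.139, -0.12, -0.0]
contact_force: [-0.7, -0.6, -0.8]
width: 0.0161
finger_force: 35.0
```

```bash
python3 go.py .5131 .2655 .339 -4.0
```

```text
pos [0.5104 0.2432 0.3386] yaw -4.38 z axis [-3.e-04 -2.e-04 -1.e+00] F [-0.7 -0.6 -0.8]
shift [ 0.001  -0.0224 -0.0004] turn -0.38
```

>>> {"name": "carry_out", "arguments": {"series": [[[0.001, -0.0115, 0, 0, 0, 0, 255], [0, -0.011, 0, 0, 0, 0, 255], [0, 0, 0, 0, 0, 0, 255], [0, 0, 0, 0, 0, 0, 255], [0, 0, 0, 0, 0, 0, 255]]]}}

```text
time: 18.97
eef_pos: [0.5133, 0.2642, 0.3389]
tcp_rot: [3.139, -0.124, -0.0]
contact_force: [-0.6, -0.4, -1.4]
width: 0.0161
finger_force: 35.0
```

```bash
python3 go.py .5131 .2655 .138 -4.4
```

```text
pos [0.5133 0.2642 0.3389] yaw -4.51 z axis [-0.e+00 -2.e-04 -1.e+00] F [-0.6 -0.4 -1.4]
shift [-2.000e-04 -1.300e-03  2.009e-01] turn -0.11
```

>>> {"name": "carry_out", "arguments": {"series": [[[0, 0, 0.02, 0, 0, 0, 255], [0, 0, 0.03, 0, 0, 0, 255], [0, 0, 0.03, 0, 0, 0, 255], [0, 0, 0.03, 0, 0, 0, 255], [0, 0, 0.03, 0, 0, 0, 255], [0, 0, 0.03, 0, 0, 0, 255], [0, 0, 0.015, 0, 0, 0, 255], [0, 0, 0.005, 0, 0, 0, 255]]]}}

```text
time: 19.63
eef_pos: [0.5119, 0.2634, 0.1464]
tcp_rot: [3.137, -0.124, -0.006]
contact_force: [-0.3, -0.2, -1.4]
width: 0.0159
finger_force: 35.0
```

>>> {"name": "carry_out", "arguments": {"series": [[[0, 0, 0, 0, 0, 0, 255], [0, 0, 0, 0, 0, 0, 255], [0, 0, 0, 0, 0, 0, 255]]]}}

```text
time: 19.88
eef_pos: [0.5141, 0.2648, 0.1504]
tcp_rot: [-3.138, 0.124, -0.003]
contact_force: [0.2, 0.3, -0.4]
width: 0.0159
finger_force: 35.0
```

```bash
python3 go.py .5131 .2655 .138 -4.4
```

```text
pos [0.5141 0.2648 0.1504] yaw -4.51 z axis [ 2.2e-03  9.0e-04 -1.0e+00] F [ 0.2  0.3 -0.4]
shift [-0.0011 -0.0006  0.0124] turn -0.11
```

>>> {"name": "carry_out", "arguments": {"series": [[[0, 0, 0.004, 0, 0, 0, 255], [0, 0, 0.003, 0, 0, 0, 255], [0, 0, 0.002, 0, 0, 0, 255], [0, 0, 0, 0, 0, 0, 255], [0, 0, 0, 0, 0, 0, 255], [0, 0, 0, 0, 0, 0, 255]]]}}

```text
time: 20.38
eef_pos: [0.5132, 0.2646, 0.14]
tcp_rot: [-3.139, 0.123, -0.0]
contact_force: [-0.5, 0.1, -1.3]
width: 0.0159
finger_force: 35.0
```

```bash
python3 go.py .5131 .2655 .138 -4.4
```

```text
pos [0.5132 0.2646 0.14  ] yaw -4.5 z axis [ 1.e-04  0.e+00 -1.e+00] F [-0.5  0.1 -1.3]
shift [-0.0002 -0.0009  0.002 ] turn -0.1
```

>>> {"name": "carry_out", "arguments": {"series": [[[0, 0, 0.001, 0, 0, 0, 255], [0, 0, 0.001, 0, 0, 0, 255], [0, 0, 0, 0, 0, 0, 255], [0, 0, 0, 0, 0, 0, 255], [0, 0, 0, 0, 0, 0, 255]]]}}

```text
time: 20.8
eef_pos: [0.5132, 0.2646, 0.1379]
tcp_rot: [-3.139, 0.123, 0.0]
contact_force: [0.1, -0.9, -1.3]
width: 0.0158
finger_force: 35.0
```

Run:
```python
from cell import ctrl
import numpy as np
F=[]
for i in range(5): ctrl.get_image('side'); s=ctrl.state(); F.append(s['contact_force'])
print(np.mean(F,0).round(2),s['eef_pos'],s['finger_force'])
```

```text
[-0.05 -0.01 -1.18] [0.51315536 0.26454388 0.13786255] 34.99980032444
```

Still carrying the picker's weight, so I go down half a millimetre at a time until the flange takes it.

>>> {"name": "carry_out", "arguments": {"series": [[[0, 0, 0.0005, 0, 0, 0, 255], [0, 0, 0, 0, 0, 0, 255], [0, 0, 0, 0, 0, 0, 255], [0, 0, 0, 0, 0, 0, 255]]]}}

```text
time: 21.38
eef_pos: [0.5132, 0.2645, 0.1379]
tcp_rot: [-3.139, 0.123, -0.0]
contact_force: [-2.5, -1.6, 6.8]
width: 0.0153
finger_force: 35.0
```

```bash
cat > f.py <<'E'
from cell import ctrl
import numpy as np
F=[]
for i in range(4): ctrl.get_image('side'); s=ctrl.state(); F.append(s['contact_force'])
print(np.mean(F,0).round(2),np.round(s['eef_pos'],4),s['width'])
E
python3 f.py
```

```text
[-2.54 -1.7   7.7 ] [0.5132 0.2646 0.1379] 0.015700207134475914
```

>>> {"name": "carry_out", "arguments": {"series": [[[0, 0, 0.0005, 0, 0, 0, 255], [0, 0, 0, 0, 0, 0, 255], [0, 0, 0, 0, 0, 0, 255], [0, 0, 0, 0, 0, 0, 255]]]}}

```text
time: 21.92
eef_pos: [0.5132, 0.2646, 0.1379]
tcp_rot: [-3.139, 0.123, -0.001]
contact_force: [-4.8, -2.6, 15.6]
width: 0.0157
finger_force: 35.0
```

```bash
python3 f.py
```

```text
[-4.26 -2.04 15.78] [0.5132 0.2645 0.1379] 0.015904068835269968
```

The flange rests on the arms. I relieve the press and open. The handle needs to be free before the gripper leaves.

>>> {"name": "carry_out", "arguments": {"series": [[[0, 0, -0.0005, 0, 0, 0, 255], [0, 0, -0.0003, 0, 0, 0, 255], [0, 0, 0, 0, 0, 0, 255], [0, 0, 0, 0, 0, 0, 200], [0, 0, 0, 0, 0, 0, 180], [0, 0, 0, 0, 0, 0, 120], [0, 0, 0, 0, 0, 0, 60], [0, 0, 0, 0, 0, 0, 0]]]}}

```text
time: 22.78
eef_pos: [0.5132, 0.2645, 0.1376]
tcp_rot: [3.139, -0.123, -0.0]
contact_force: [0.3, 0.0, -1.0]
width: 0.0435
finger_force: 0.0
```

>>> {"name": "carry_out", "arguments": {"series": [[[0, 0, 0, 0, 0, 0, 0], [0, 0, 0, 0, 0, 0, 0], [0, 0, 0, 0, 0, 0, 0], [0, 0, 0, 0, 0, 0, 0], [0, 0, 0, 0, 0, 0, 0], [0, 0, 0, 0, 0, 0, 0], [0, 0, 0, 0, 0, 0, 0], [0, 0, 0, 0, 0, 0, 0]]]}}

```text
time: 23.45
eef_pos: [0.5132, 0.2646, 0.1377]
tcp_rot: [-3.139, 0.123, 0.0]
contact_force: [0.2, 0.4, -0.5]
width: 0.0909
finger_force: 0.0
```

```bash
python3 f.py
```

```text
[-0.24 -0.2   0.13] [0.5132 0.2646 0.1377] 0.09130183372099054
```

Released. Next I lift straight up, back off towards the robot, and look with all three cameras.

>>> {"name": "carry_out", "arguments": {"series": [[[0, 0, -0.008, 0, 0, 0, 0], [0, 0, -0.015, 0, 0, 0, 0], [0, 0, -0.025, 0, 0, 0, 0], [0, 0, -0.03, 0, 0, 0, 0], [0, 0, -0.03, 0, 0, 0, 0], [0, 0, -0.025, 0, 0, 0, 0], [-0.02, 0, -0.015, 0, 0, 0, 0], [-0.025, 0, 0, 0, 0, 0, 0]]]}}

```text
time: 24.32
eef_pos: [0.4703, 0.2685, 0.2896]
tcp_rot: [-3.137, 0.125, -0.009]
contact_force: [-1.1, -0.3, 0.4]
width: 0.0912
finger_force: 0.0
```

>>> {"name": "carry_out", "arguments": {"series": [[[-0.025, 0.02, 0, 0, 0, 0, 0], [-0.01, 0.03, 0, 0, 0, 0, 0], [0, 0.03, 0, 0, 0, 0, 0], [0, 0.03, 0, 0, 0, 0, 0], [0, 0.01, 0, 0, 0, 0, 0], [0, 0, 0, 0, 0, 0, 0], [0, 0, 0, 0, 0, 0, 0], [0, 0, 0, 0, 0, 0, 0]]]}}

```text
time: 24.98
eef_pos: [0.4243, 0.1519, 0.286]
tcp_rot: [-3.139, 0.123, -0.001]
contact_force: [-0.0, 0.5, -1.0]
width: 0.0912
finger_force: 0.0
```

```bash
python3 snap.py w7
python3 - <<'E'
from h import *; from cell import ctrl
s,r=pickle.load(open('w7.pkl','rb')); q=ctrl.get_image('side')
Z=lambda i:cv2.resize(i[:,:,::-1],(400,300),interpolation=cv2.INTER_CUBIC)
u=proj(q,[.513,.265,.1])[0].astype(int); v=proj(q,[.51,-.255,.03])[0].astype(int); c=ctrl.get_image('scene'); w=proj(c,[.513,.265,.12])[0].astype(int)
crop=lambda im,p,a,b:im[max(0,p[1]-b):p[1]+b,max(0,p[0]-a):p[0]+a]
cv2.imwrite('pics/fin.png',np.vstack([np.hstack([Z(r['image'][:260,100:500]),Z(crop(q['image'],u,54,40))]),np.hstack([Z(crop(q['image'],v,60,45)),Z(crop(c['image'],w,70,52))])]))
E
```

```text
{'time': 24.9833, 'eef_pos': [0.4243, 0.1519, 0.286], 'tcp_rot': [-3.1387, 0.1232, -0.0007], 'contact_force': [-0.0444, 0.5276, -0.9592], 'joint_pos': [0.211, 0.1706, 1.6407, 0.0003, 1.3297, 1.8601]}
```

View pics/fin.png

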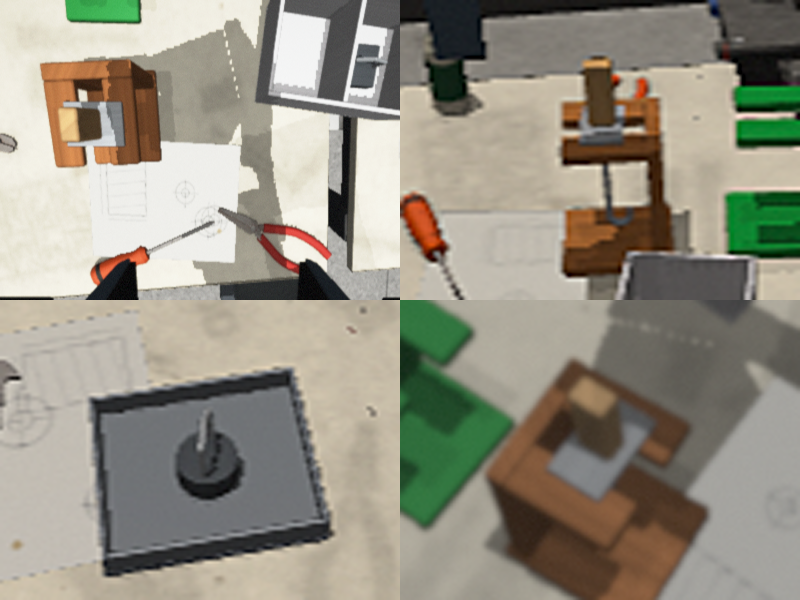

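The picker hangs by its flange in the brown stand's fork, hook down at (620,215). The round weight stands upright in the tray at (208,465), the square weight is still in its bay at (368,68), and the gripper is clear of everything.

```bash
python3 -c "
from cell import ctrl
print(ctrl.finish_job())"
```

```text
the job is handed in; nothing more can be done
None
```

The job is handed in at about 25 s: the round weight stands upright and unhooked in the tray, the picker hangs in its stand's fork, and the square weight is still in its bay; no verdict came back.

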